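Crank a pigment sample under the reading head and hold its sprung shutter open

ROBOT

A 6-joint arm with a two-finger parallel gripper is mounted at the origin on a cart in front of the work surface, level with it; the furniture and walls round the work are solid. World frame = base frame: x ahead of the robot, y to its left, z up, the work surface at z = 0. Lengths are in m, angles in rad, forces in N, time in s.
With the tool pointing down it reaches from about 0.3 to 0.75 m from the base axis. Payload 8.5 kg.
Tool frame: the origin (TCP) lies midway between the tips of the shut fingers; the grasp point (between the pads) lies arm.grasp_offset behind it (arm.grasp_offset is the distance from the TCP to the grasp point, in m); z points along the fingers, y is the line along which they close (so a half turn about z gives the same grasp; the last joint's range is limited). The gripper opens to 85 mm and grips with 20 to 120 N. Pads are 22 mm wide; open, the fingers measure 114 mm over their backs; the gripper's body (76 mm by 85 mm) begins 54 mm behind the grasp point. The pads swing forward as they close: fully open they stand 13 mm farther back than shut.
Start: joints at [1.102, 0.381, 1.297, -0, 1.464, -0.215], TCP at [0.138, 0.532, 0.231] pointing down, gripper open.
Joint ranges: [-3.11, 3.11], [-0.89, 2.33], [0.22, 2.48], [-1.42, 4.56], [0.17, 2.85], [-2.88, 2.88]. Speed limits (rad/s): [2.39, 2.39, 3.14, 3.14, 3.14, 3.14].

INTERFACE

Orientations are given as [roll, pitch, yaw] about the fixed x, y, z axes, in that order (R = Rz(yaw) Ry(pitch) Rx(roll)).
In Python, from rig import arm gives the robot as it stands.
- The arm moves only by the tool move_arm, never from a script. Its argument "rows" is a list of rows, each a list of 7 numbers: the shift along the tool's x, y, z in mm, then the turn, a rotation vector about the tool's x, y, z in degrees, then the finger opening in mm, from 0 to 85.4. In form: [[tx, ty, tz, ax, ay, az, hand], ...]. A call has 1 to 12 rows; each row shifts and turns the commanded pose from where the row before left it, along the tool's axes as they then stand; what a row does not reach is not made up. A row lasts 1/12 s, in which the tool goes at most 41.7 mm and 7.16 degrees, less where a joint would pass 70% of its speed; a pose out of reach is approached as far as the arm can. A call with a gripper value outside its range is refused whole. The fingers move at their own pace and stop on an object; the grip force is fixed at half the most. Time passes only in rows, so rows that do not move let the fingers close. It gives the time, the measured TCP pose, the force, the opening and the grip force at its end, in the units of the state.
- arm.read_state(): the state, without advancing time (a new reading comes with each control period).
- arm.grab_frame(name): name is "scene" or "top" or "wrist"; returns (picture, depth): 480x640x3 uint8, red, green, blue; 480x640 float32, m along the optical axis (not along the pixel's ray), 0 where there is no reading.
- arm.get_calibration(name): a dict with "intrinsics" (3x3 intrinsics, pixels), "extrinsics" (4x4, takes a point from world to camera coordinates); the wrist camera has in their place "mount" (4x4, takes a point from camera to tool coordinates, whose origin is the TCP and whose axes are the flange's). Camera axes: x right, y down, z forward; pixel columns grow to the right and rows downward; lengths in m; the calibration is good to about 2 mm. The wrist camera is an equidistant fisheye: a pixel r from the principal point sees the ray r / f radians off the axis. A picture is of the moment at which its call begins: read the wrist's pose just before it. get_calibration takes no time and is no camera call.
- arm.sign_off(): hands the job in; it is judged then, once.
The state is a dict: "time": time; "joints": joint angles; "dq": joint speeds; "effort": joint torques, N m; "ee_pos": TCP position; "tcp_rot": TCP orientation; "ft_force": force on the tool from outside, world axes, zero at the start; "ft_torque": the same for the moment, N m; "opening": opening from 0.0 (shut) to 1.0 (fully open); "finger_force": force on a finger pad.
Only numpy, scipy, OpenCV 4.12 (cv2) and the standard library are available. Lean on these libraries where they do the work, as an engineer would, in place of code of your own. Each camera call takes 0.05 s, during which the arm holds its last target. There are 200 camera calls.

TASK

With the hand crank only, wind the sample carriage along under the white reading head until the two black lines on the carriage line up with the two red lines on the head, keeping the shutter shut meanwhile. Then take the blue grip of the sprung shutter slide, pull it out until the white line on the slide stands between the two red blocks of the marker clip, and hold it steady there: the job finishes with the grip still held, because the shutter springs shut when let go. Leave the other things on the desk where they are.

Things in the scene. Friction and masses are not known exactly. Their poses are not given: they have to be found in the camera images.
- stage: Fixed sample stage: grey base 96 (x) x 260 (y) mm, 12 high, rails along y, white gearbox (70 x 60 mm, top at 48 mm) at its left (+y) end. Origin on the desk top; base from y -110 to +150 mm, crank axis at (0, 120) mm. x points away from the robot, y left, z up.
- carriage: Aluminium plate 96 (x) x 80 (y) x 10 mm carrying a petri dish of pigment (66 mm wide, top 45 mm above the desk); black lines at y +30 and -30 mm on its front lip. Origin under its middle. Slides along the stage's y: each clockwise crank turn (seen from above) moves it 20 mm to -y, under the head; it stays where left. Not to be pushed directly.
- carriage_mid (a point): Middle of the carriage's top, 30 mm above the desk; axes as the stage.
- crank (a joint): Crank angle (rad), growing clockwise seen from above, 0 to 31, starts at 0 to 1.5; 2 pi moves the carriage 20 mm towards the head. At 0 the arm points to the stage's -y. Light friction (about 1.5 N at the knob); stays where left.
- crank_axis (a point): Point on the vertical crank axis at knob mid-height, 85 mm above the desk.
- crank_knob (a point): Middle of the crank's upright black knob, 85 mm above the desk, 35 mm from the axis. A freely spinning sleeve, 16 to 18 mm in diameter, from 62 to 104 mm above the desk: gripped from above it can be carried round a circle without turning the gripper. The crank arm below it tops out at 60 mm.
- head: Fixed white reading head: column behind the stage and an arm 80 mm wide (y) over it, top 82 mm above the desk (lens rim 85); axes as the stage. Nose face at x -38 mm with red lines at y +30 and -30 mm. A dark guide 30 mm wide runs from the nose to x -116 mm. Origin on the desk below the window; its place along the stage varies.
- window (a point): Reading position: middle of the head, 30 mm above the desk, on the line the carriage_mid travels; axes as the head. The carriage is right when carriage_mid has y = 0 in this frame.
- shutter: Sprung slide: aluminium tongue 22 mm wide with a white line and a blue upright grip. Origin at the white line, 61.5 mm above the desk. Slides along the head's x, out to -x by 0 to 58 mm; shut when its origin is at x -50 mm in the head's frame. The spring pulls it shut with 4 N when shut, 6 to 8 N at the mark.
- shutter_grip (a point): Middle of the blue grip on the shutter, 105.5 mm above the desk and 28 mm in front (-x) of the white line. The grip is 24 mm (x) x 16 mm (y), from 81.5 to 125.5 mm above the desk; a thin pin below it.
- marker: Red clip fixed on the guide: two blocks 8 mm long (x), one on either side of the tongue. Origin midway between them, 61.5 mm above the desk, axes as the head; 22 to 38 mm in front (-x) of the shut white line, varies. The shutter is at the mark when its origin has x = 0 in this frame.
- bottle: Amber dropper bottle with a black bulb, 33 mm wide, 100 high, loose at the back; bystander.
- jar_ochre: Ochre pigment jar with white lid, 36 mm wide, 51 high, does not move, at the back; bystander.
- jar_blue: Blue pigment jar with black lid, 36 mm wide, 48 high, does not move, on the right; bystander.
- jar_red: Red pigment jar with white lid, 36 mm wide, 45 high, does not move, on the right; bystander.
- loupe: Black stand loupe, 37 mm wide, 29 high, loose near the front edge; bystander.
- weight: Brass weight, 22 mm wide, 26 high, loose at the back left; bystander.
- tweezers: Steel tweezers 127 mm long, 10 high, loose near the front edge; bystander.

How it is judged:
By the outcome, as a careful person would: the job done as asked, in the order asked, and still so for the second after the job is handed in, while the arm keeps its last pose, push and grip.
It also fails if it takes over 67 s, if anything falls off the work surface, if the arm or the gripper's body presses on something with over 40 N, if the wrist force passes 120 N, or if a joint passes its speed limit or range.

## Working session

There is one attempt and no reset: what is moved stays moved. The work goes in short steps, Python scripts to look and compute and a tool call to move; the robot and the scene stay as the last step left them, time stands still between calls to the robot, and variables do not carry over. Pictures are saved under pics/ and viewed, at most 10 in all, crops included, and the job is handed in when it is done.

Besides the shell and the picture viewer there is one more tool, called after ">>>" by a JSON object that holds its "method" and its "body". move_arm: Moves the arm, as the interface text tells. Its arguments: {"type":"object","properties":{"rows":{"type":"array"}},"required":["rows"]}

```bash
mkdir -p pics; cat > h.py <<'E'
import numpy as np, cv2
from rig import arm
def save(n,im): cv2.imwrite('pics/'+n,cv2.cvtColor(im,cv2.COLOR_RGB2BGR))
def cloud(name,d):
    c=arm.get_calibration(name);K=c['intrinsics'];E=np.array(c['extrinsics'])
    v,u=np.mgrid[:480,:640]
    P=np.stack([(u-K[0][2])/K[0][0]*d,(v-K[1][2])/K[1][1]*d,d],-1)
    return (P-E[:3,3])@E[:3,:3]
def ray(name,u,v,z):
    c=arm.get_calibration(name);K=np.array(c['intrinsics']);E=np.array(c['extrinsics'])
    d=np.linalg.inv(K)@[u,v,1]@E[:3,:3];o=-E[:3,3]@E[:3,:3]
    return o+d*(z-o[2])/d[2]
E
python3 - <<'E'
from h import *
print(arm.read_state(),arm.grasp_offset)
for n in('scene','top'):
    c=arm.get_calibration(n);print(n,c)
    im,d=arm.grab_frame(n);save(n+'0.png',im);np.savez(n+'0.npz',im=im,d=d)
print(arm.get_calibration('wrist'))
E
```

```text
{'time': 0.0, 'joints': array([ 1.10171235e+00,  3.81194572e-01,  1.29823960e+00,  2.98055454e-06,
        1.46355276e+00, -2.15306991e-01]), 'dq': array([ 0.00049084,  0.00044265, -0.00154482, -0.00039443, -0.00041411,
       -0.00123345]), 'effort': array([-1.50932854e-03, -4.48468995e+01, -2.31267840e+01, -3.31651036e-04,
        4.86966746e-03, -9.12215370e-07]), 'ee_pos': array([0.13796269, 0.53213312, 0.23071966]), 'tcp_rot': array([-3.14023120e+00, -3.00779281e-04,  2.88781514e+00]), 'ft_force': array([-0.13137677,  0.26020348,  0.55639489]), 'ft_torque': array([-0.01669499,  0.01433375, -0.04869898]), 'finger_force': 0.0, 'opening': 1.0019903247752444} 0.0187
scene {'intrinsics': array([[491.7408441 ,   0.        , 316.71046008],
       [  0.        , 491.7408441 , 235.28897691],
       [  0.        ,   0.        ,   1.        ]]), 'extrinsics': array([[-0.47512317, -0.87988879, -0.00732724,  0.163554  ],
       [-0.44189235,  0.24579785, -0.86273667,  0.36830416],
       [ 0.76091335, -0.40666833, -0.50560038,  0.45997999],
       [ 0.        ,  0.        ,  0.        ,  1. 
[... 266 characters left out ...]
  [-0.9872956 ,  0.0254676 , -0.15684003,  0.58649874],
       [ 0.15644294, -0.01691265, -0.98754219,  1.13247691],
       [ 0.        ,  0.        ,  0.        ,  1.        ]])}
{'intrinsics': array([[371.64829954,   0.        , 327.46407134],
       [  0.        , 371.64829954, 238.74597495],
       [  0.        ,   0.        ,   1.        ]]), 'mount': array([[-1.19143168e-04, -9.58016218e-01, -2.86713990e-01,
         7.30122252e-02],
       [ 9.99999566e-01, -3.79204740e-04,  8.51514693e-04,
        -2.97070957e-04],
       [-9.24488190e-04, -2.86713764e-01,  9.58015847e-01,
        -1.43032925e-01],
       [ 0.00000000e+00,  0.00000000e+00,  0.00000000e+00,
         1.00000000e+00]])}
```

View pics/scene0.png

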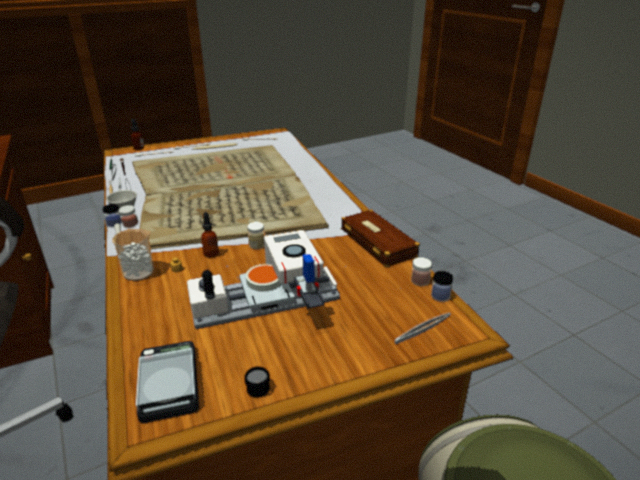

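View pics/top0.png

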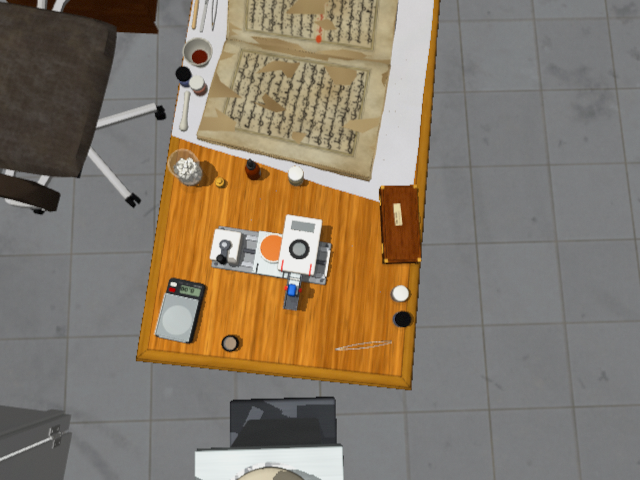

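```bash
python3 - <<'E'
from h import *
for n in('top','scene'):
    f=np.load(n+'0.npz');im=f['im'];P=cloud(n,f['d']);hsv=cv2.cvtColor(im,cv2.COLOR_RGB2HSV)
    x,y,z=P[...,0],P[...,1],P[...,2]
    box=(x>.25)&(x<.75)&(y>-.25)&(y<.2)
    H,S,V=[hsv[...,i].astype(int) for i in range(3)]
    def rep(nm,m,rect=False):
        m=m&box
        k,l,st,_=cv2.connectedComponentsWithStats(m.astype(np.uint8))
        for i in np.argsort(-st[1:,4])[:3]+1:
            if st[i,4]<8: continue
            q=P[l==i];vv,uu=np.nonzero(l==i)
            print(n,nm,st[i,4],'px',uu.mean().round(1),vv.mean().round(1),'med',np.median(q,0).round(4),'z',np.percentile(q[:,2],[2,98]).round(3),end=' ')
            if rect:
                r=cv2.minAreaRect(q[:,:2].astype(np.float32));print(np.round(r[0],4),np.round(r[1],4),round(r[2],2),end='')
            print()
    rep('blue',(H>100)&(H<130)&(S>150)&(V>80)&(z>.07))
    rep('knob',(V<70)&(z>.05)&(z<.13),True)
    rep('gear',(S<60)&(V>150)&(z>.04)&(z<.056),True)
    rep('head',(S<60)&(V>130)&(z>.07)&(z<.1),True)
    rep('dish',(H<15)&(S>150)&(z>.03)&(z<.055))
    rep('base',(z>.006)&(z<.03),True)
f=np.load('top0.npz')['im'][200:325,200:345];save('c1.png',cv2.resize(f,None,fx=4.8,fy=4.8,interpolation=cv2.INTER_CUBIC))
E
```

```text
top blue 81 px 291.4 289.9 med [ 0.4786 -0.0598  0.1241] z [0.112 0.129] 
top knob 134 px 298.9 249.2 med [ 0.5671 -0.0774  0.0843] z [0.081 0.089] [ 0.5681 -0.0767] [0.0393 0.0391] 26.31
top knob 71 px 221.6 259.2 med [0.5486 0.0845 0.0993] z [0.061 0.107] [0.5502 0.0862] [0.0137 0.0142] 1.94
top knob 10 px 297.1 294.7 med [ 0.4725 -0.0715  0.0574] z [0.054 0.063] [ 0.4733 -0.0715] [0.0063 0.009 ] 42.36
top gear 596 px 225.8 243.2 med [0.5932 0.0783 0.0476] z [0.043 0.052] [0.5871 0.0844] [0.0587 0.0693] 79.51
top gear 124 px 295.3 174.9 med [ 0.7408 -0.0722  0.0502] z [0.044 0.054] [ 0.7398 -0.073 ] [0.0334 0.0207] 87.53
top gear 81 px 266.9 242.7 med [ 0.5982 -0.0026  0.0444] z [0.041 0.048] [ 0.5859 -0.009 ] [0.0382 0.065 ] 61.73
top head 1721 px 299.8 243.1 med [ 0.588  -0.08    0.0817] z [0.077 0.086] [ 0.5794 -0.0786] [0.0795 0.121 ] 79.35
top head 116 px 298.6 248.6 med [ 0.5684 -0.0771  0.085 ] z [0.081 0.09 ] [ 0.5687 -0.0763] [0.0233 0.0247] 88.26
top head 37 px 187.2 174.3 med [0.7373 0.162  0.0805] z [0.071 0.085] [0.7393 0.1616] [0.009  0.0394] 17.18
top dish 394 px 270
[... 1328 characters left out ...]
e head 71 px 293.7 249.5 med [ 0.5703 -0.0756  0.0836] z [0.082 0.085] [ 0.5709 -0.0764] [0.0247 0.0206] 78.8
scene head 57 px 132.8 245.8 med [0.7359 0.1735 0.0781] z [0.07  0.082] [0.7365 0.1741] [0.0349 0.0089] 89.14
scene dish 369 px 262.6 274.1 med [ 0.5806 -0.0173  0.0437] z [0.042 0.045] 
scene dish 84 px 210.2 240.4 med [0.7474 0.0274 0.0399] z [0.03 0.05] 
scene base 2515 px 247.7 302.2 med [0.5464 0.0245 0.0164] z [0.007 0.029] [0.5748 0.0219] [0.1907 0.0995] 79.05
scene base 920 px 181.7 377.4 med [0.4107 0.1744 0.015 ] z [0.007 0.029] [0.4473 0.1813] [0.0642 0.1354] 78.06
scene base 601 px 256.6 379.9 med [0.3706 0.0822 0.0232] z [0.007 0.028] [0.3752 0.0811] [0.0358 0.036 ] 9.62
```

View pics/c1.png

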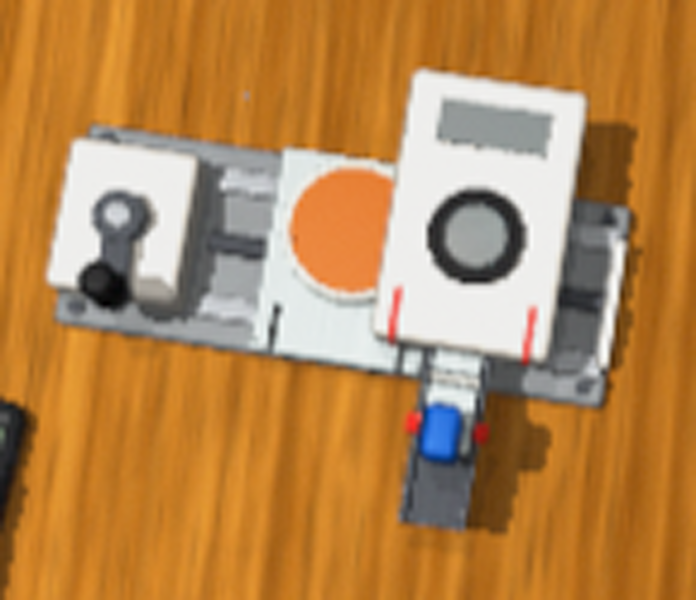

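Top and scene views agree: the stage is yawed about -10.6°. The crank axis is near (0.587, 0.084) and the knob near (0.551, 0.086). The knob is at crop (105,285), the carriage's left black line at (275,328), the red lines at (394,315) and (530,330), and the blue grip at (440,432). I'll align the tool with the stage and move over the knob.

>>> {"method": "move_arm", "body": {"rows": [[0, 0, 0, 0, 0, -3.9, 85], [-30.5, -22.7, 1.9, 0, 0, 0, 85], [-30.5, -22.7, 1.9, 0, 0, 0, 85], [-30.5, -22.7, 1.9, 0, 0, 0, 85], [-30.5, -22.7, 1.9, 0, 0, 0, 85], [-30.5, -22.7, 1.9, 0, 0, 0, 85], [-30.5, -22.7, 1.9, 0, 0, 0, 85], [-30.5, -22.7, 1.9, 0, 0, 0, 85], [-30.5, -22.7, 1.9, 0, 0, 0, 85], [-30.5, -22.7, 1.9, 0, 0, 0, 85], [-30.5, -22.7, 1.9, 0, 0, 0, 85], [-30.5, -22.7, 1.9, 0, 0, 0, 85]]}}

```text
time: 1.1
ee_pos: [0.4225, 0.2233, 0.2102]
tcp_rot: [-3.141, -0.0, 2.956]
ft_force: [0.9, 0.8, -0.2]
opening: 0.997
finger_force: 0.0
```

>>> {"method": "move_arm", "body": {"rows": [[-30.5, -22.7, 1.9, 0, 0, 0, 85], [-30.5, -22.7, 1.9, 0, 0, 0, 85], [-30.5, -22.7, 1.9, 0, 0, 0, 60], [-30.5, -22.7, 1.9, 0, 0, 0, 60], [-20, -18, 0, 0, 0, 0, 60], [0, 0, 0, 0, 0, 0, 60], [0, 0, 0, 0, 0, 0, 60]]}}

```text
time: 1.68
ee_pos: [0.5414, 0.0909, 0.2021]
tcp_rot: [-3.142, -0.001, 2.954]
ft_force: [0.1, 0.7, -0.3]
opening: 0.697
finger_force: 0.0
```

```bash
cat >> h.py <<'E'
from scipy.spatial.transform import Rotation as Ro
def wrist(name):
    s=arm.read_state();im,d=arm.grab_frame('wrist');save(name+'.png',im)
    np.savez(name+'.npz',im=im,p=s['ee_pos'],r=s['tcp_rot'],d=d);return s
def wray(name,u,v,z):
    f=np.load(name+'.npz');c=arm.get_calibration('wrist');K=np.array(c['intrinsics']);M=np.array(c['mount'])
    a=np.array([u-K[0,2],v-K[1,2]])/K[0,0];t=np.linalg.norm(a)
    d=np.r_[a/t*np.sin(t),np.cos(t)]
    R=Ro.from_euler('xyz',f['r']).as_matrix()
    d=R@M[:3,:3]@d;o=R@M[:3,3]+f['p'];return o+d*(z-o[2])/d[2]
E
python3 -c "
from h import *
print(wrist('w1'))"
```

```text
{'time': 1.6833, 'joints': array([-4.93793568e-02,  4.02229350e-01,  1.35044600e+00,  1.29041261e-04,
        1.39038588e+00, -1.43227147e+00]), 'dq': array([ 0.04144338, -0.02622289,  0.02349051,  0.00486438,  0.00250288,
        0.00947054]), 'effort': array([ -2.06169248, -44.05951738, -23.09119999,  -0.12060479,
        -0.07384137,  -0.11733139]), 'ee_pos': array([0.54141177, 0.09091981, 0.20208158]), 'tcp_rot': array([-3.14151557e+00, -1.47203464e-03,  2.95366514e+00]), 'ft_force': array([ 0.11349132,  0.74488713, -0.25705783]), 'ft_torque': array([ 0.05634356,  0.01145025, -0.03127948]), 'finger_force': 0.0, 'opening': 0.6967019590577422}
```

View pics/w1.png

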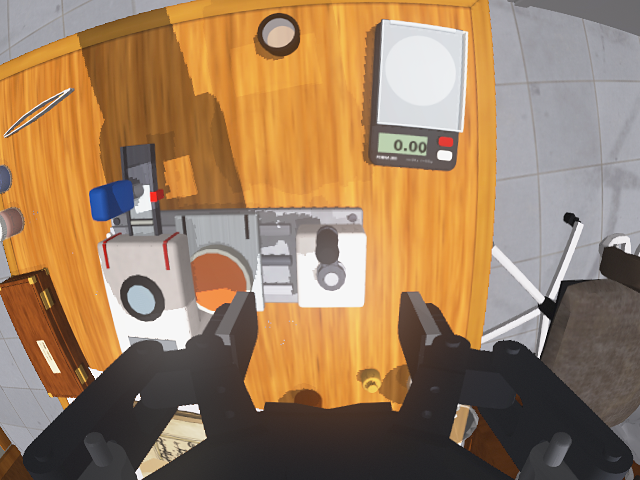

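```bash
python3 - <<'E'
from h import *
yaw=np.radians(-10.6);X=np.array([np.cos(yaw),np.sin(yaw)]);Y=np.array([-X[1],X[0]])
for nm,u,v,z in [('hub',330,277,.065),('knobtop',326,235,.104),('carL',248,227,.03),('redL top',173,268,.082),('redR top',118,268,.082),('redL',166,236,.082)]:
    p=wray('w1',u,v,z);print(nm,p.round(4),'st',(p[:2]@X).round(4),(p[:2]@Y).round(4))
for nm,u,v,z in [('hub',118/4.8+200,213/4.8+200,.065),('knobtop',105/4.8+200,283/4.8+200,.104),('carL',275/4.8+200,328/4.8+200,.03),('redLtop',399/4.8+200,290/4.8+200,.082),('redRtop',533/4.8+200,310/4.8+200,.082)]:
    p=ray('top',u,v,z);print('top',nm,p.round(4),'st',(p[:2]@X).round(4),(p[:2]@Y).round(4))
# knob by depth in wrist
f=np.load('w1.npz');im=f['im'].astype(int);d=f['d']
g=cv2.cvtColor(f['im'],cv2.COLOR_RGB2GRAY)
k,l,st,c=cv2.connectedComponentsWithStats(((g<80)[215:280,305:350]).astype(np.uint8))
print(st,c.round(1)+[305,215]); print(d[225:285:6,327].round(3))
E
```

```text
hub [0.5842 0.0848 0.065 ] st 0.5586 0.1908
knobtop [0.5376 0.0905 0.104 ] st 0.5118 0.1879
carL [0.5381 0.0195 0.03  ] st 0.5253 0.1182
redL top [ 0.5477 -0.0371  0.082 ] st 0.5452 0.0643
redR top [ 0.539  -0.0905  0.082 ] st 0.5464 0.0102
redL [ 0.5208 -0.0346  0.082 ] st 0.5183 0.0618
top hub [0.5849 0.083  0.065 ] st 0.5597 0.1892
top knobtop [0.5481 0.0828 0.104 ] st 0.5235 0.1822
top carL [0.5352 0.0163 0.03  ] st 0.523 0.1144
top redLtop [ 0.5446 -0.0431  0.082 ] st 0.5432 0.0578
top redRtop [ 0.5342 -0.102   0.082 ] st 0.5438 -0.002
[[   0    0   45   65 2925]] [[327. 247.]]
[0.336 0.282 0.271 0.257 0.253 0.254 0.256 0.303 0.303 0.304]
```

```bash
python3 - <<'E'
from h import *
f=np.load('w1.npz');d=f['d'];print(d[225:270:3,315:342:3].round(3))
for v in (250,252,254): print(wray('w1',327.5,v,.104).round(4))
E
```

```text
[[0.338 0.336 0.336 0.337 0.336 0.336 0.337 0.337 0.337]
 [0.326 0.325 0.296 0.295 0.295 0.296 0.297 0.325 0.326]
 [0.315 0.295 0.286 0.285 0.282 0.283 0.287 0.299 0.315]
 [0.311 0.296 0.28  0.278 0.278 0.28  0.283 0.297 0.312]
 [0.3   0.281 0.275 0.272 0.271 0.272 0.275 0.283 0.311]
 [0.286 0.274 0.263 0.262 0.258 0.261 0.265 0.277 0.311]
 [0.283 0.265 0.257 0.257 0.257 0.256 0.259 0.268 0.311]
 [0.261 0.258 0.255 0.255 0.254 0.254 0.256 0.257 0.312]
 [0.258 0.255 0.253 0.253 0.253 0.253 0.255 0.258 0.312]
 [0.258 0.254 0.254 0.254 0.252 0.254 0.255 0.256 0.312]
 [0.258 0.256 0.255 0.255 0.254 0.254 0.254 0.254 0.314]
 [0.26  0.257 0.256 0.255 0.256 0.255 0.256 0.258 0.313]
 [0.314 0.26  0.255 0.256 0.256 0.257 0.256 0.303 0.317]
 [0.317 0.316 0.304 0.303 0.259 0.304 0.304 0.303 0.312]
 [0.316 0.313 0.305 0.304 0.303 0.303 0.303 0.303 0.306]]
[0.5483 0.0895 0.104 ]
[0.5497 0.0893 0.104 ]
[0.5511 0.089  0.104 ]
```

>>> {"method": "move_arm", "body": {"rows": [[-9.5, -2.5, 0, 0, 0, 0, 60], [0, 0, 33, 0, 0, 0, 60], [0, 0, 35, 0, 0, 0, 60], [0, 0, 35, 0, 0, 0, 60], [0, 0, 20, 0, 0, 0, 60], [0, 0, 10, 0, 0, 0, 40], [0, 0, 0, 0, 0, 0, 30], [0, 0, 0, 0, 0, 0, 0], [0, 0, 0, 0, 0, 0, 0], [0, 0, 0, 0, 0, 0, 0], [0, 0, 0, 0, 0, 0, 0], [0, 0, 0, 0, 0, 0, 0]]}}

```text
time: 2.73
ee_pos: [0.5508, 0.0877, 0.0712]
tcp_rot: [3.141, 0.003, 2.956]
ft_force: [-0.6, 1.9, 6.5]
opening: 0.181
finger_force: 59.3
```

>>> {"method": "move_arm", "body": {"rows": [[-0.2, 9.1, 0, 0, 0, 0, 0], [-2.6, 8.8, 0, 0, 0, 0, 0], [-4.8, 7.8, 0, 0, 0, 0, 0], [-6.6, 6.3, 0, 0, 0, 0, 0], [-8.0, 4.4, 0, 0, 0, 0, 0], [-8.9, 2.1, 0, 0, 0, 0, 0], [0, 0, 0, 0, 0, 0, 0], [0, 0, 0, 0, 0, 0, 0]]}}

```text
time: 3.4
ee_pos: [0.5892, 0.1199, 0.0713]
tcp_rot: [3.141, 0.004, 2.956]
ft_force: [1.9, 0.8, 5.0]
opening: 0.178
finger_force: 59.3
```

>>> {"method": "move_arm", "body": {"rows": [[-9.1, -0.2, 0, 0, 0, 0, 0], [-8.8, -2.6, 0, 0, 0, 0, 0], [-7.8, -4.8, 0, 0, 0, 0, 0], [-6.3, -6.6, 0, 0, 0, 0, 0], [-4.4, -8.0, 0, 0, 0, 0, 0], [-2.1, -8.9, 0, 0, 0, 0, 0], [0.2, -9.1, 0, 0, 0, 0, 0], [2.6, -8.8, 0, 0, 0, 0, 0], [4.8, -7.8, 0, 0, 0, 0, 0], [6.6, -6.3, 0, 0, 0, 0, 0], [8.0, -4.4, 0, 0, 0, 0, 0], [8.9, -2.1, 0, 0, 0, 0, 0]]}}

```text
time: 4.4
ee_pos: [0.583, 0.05, 0.0713]
tcp_rot: [3.14, 0.004, 2.955]
ft_force: [2.3, 6.5, 3.7]
opening: 0.181
finger_force: 59.1
```

>>> {"method": "move_arm", "body": {"rows": [[9.1, 0.2, 0, 0, 0, 0, 0], [8.8, 2.6, 0, 0, 0, 0, 0], [7.8, 4.8, 0, 0, 0, 0, 0], [6.3, 6.6, 0, 0, 0, 0, 0], [4.4, 8.0, 0, 0, 0, 0, 0], [2.1, 8.9, 0, 0, 0, 0, 0], [-0.2, 9.1, 0, 0, 0, 0, 0], [-2.6, 8.8, 0, 0, 0, 0, 0], [-4.8, 7.8, 0, 0, 0, 0, 0], [-6.6, 6.3, 0, 0, 0, 0, 0], [-8.0, 4.4, 0, 0, 0, 0, 0], [-8.9, 2.1, 0, 0, 0, 0, 0]]}}

```text
time: 5.4
ee_pos: [0.5882, 0.1202, 0.0712]
tcp_rot: [-3.141, 0.002, 2.957]
ft_force: [-2.9, -3.1, 9.1]
opening: 0.18
finger_force: 59.7
```

>>> {"method": "move_arm", "body": {"rows": [[-9.1, -0.2, 0, 0, 0, 0, 0], [-8.8, -2.6, 0, 0, 0, 0, 0], [-7.8, -4.8, 0, 0, 0, 0, 0], [-6.3, -6.6, 0, 0, 0, 0, 0], [-4.4, -8.0, 0, 0, 0, 0, 0], [-2.1, -8.9, 0, 0, 0, 0, 0], [0.2, -9.1, 0, 0, 0, 0, 0], [2.6, -8.8, 0, 0, 0, 0, 0], [4.8, -7.8, 0, 0, 0, 0, 0], [6.6, -6.3, 0, 0, 0, 0, 0], [8.0, -4.4, 0, 0, 0, 0, 0], [8.9, -2.1, 0, 0, 0, 0, 0]]}}

```text
time: 6.4
ee_pos: [0.5828, 0.05, 0.0712]
tcp_rot: [3.141, 0.004, 2.955]
ft_force: [2.9, 5.7, 6.6]
opening: 0.176
finger_force: 59.4
```

>>> {"method": "move_arm", "body": {"rows": [[9.1, 0.2, 0, 0, 0, 0, 0], [8.8, 2.6, 0, 0, 0, 0, 0], [7.8, 4.8, 0, 0, 0, 0, 0], [6.3, 6.6, 0, 0, 0, 0, 0], [4.4, 8.0, 0, 0, 0, 0, 0], [2.1, 8.9, 0, 0, 0, 0, 0], [-0.2, 9.1, 0, 0, 0, 0, 0], [-2.6, 8.8, 0, 0, 0, 0, 0], [-4.8, 7.8, 0, 0, 0, 0, 0], [-6.6, 6.3, 0, 0, 0, 0, 0], [-8.0, 4.4, 0, 0, 0, 0, 0], [-8.9, 2.1, 0, 0, 0, 0, 0]]}}

```text
time: 7.4
ee_pos: [0.5882, 0.1202, 0.0712]
tcp_rot: [-3.141, 0.002, 2.957]
ft_force: [-1.9, -2.1, 7.7]
opening: 0.178
finger_force: 59.7
```

```bash
python3 - <<'E'
from h import *
wrist('w2')
im,d=arm.grab_frame('top');np.savez('top2.npz',im=im,d=d)
im2,d2=arm.grab_frame('scene');np.savez('scene2.npz',im=im2,d=d2)
w=np.load('w2.npz')['im']
a=cv2.resize(im[225:300,245:345],(800,600),interpolation=cv2.INTER_CUBIC)[:, :]
b=cv2.resize(w[120:320,60:360],(600,400),interpolation=cv2.INTER_CUBIC)
a=cv2.resize(im[245:305,245:335],(600,400),interpolation=cv2.INTER_CUBIC)
c=np.zeros((600,800,3),np.uint8);c[:300,:450]=cv2.resize(a,(450,300));c[300:,:450]=cv2.resize(b,(450,300));c[:300,450:]=cv2.resize(im2[225:325,235:350],(350,300),interpolation=cv2.INTER_CUBIC)
save('c2.png',c)
E
```

```text
(no output)
```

View pics/c2.png

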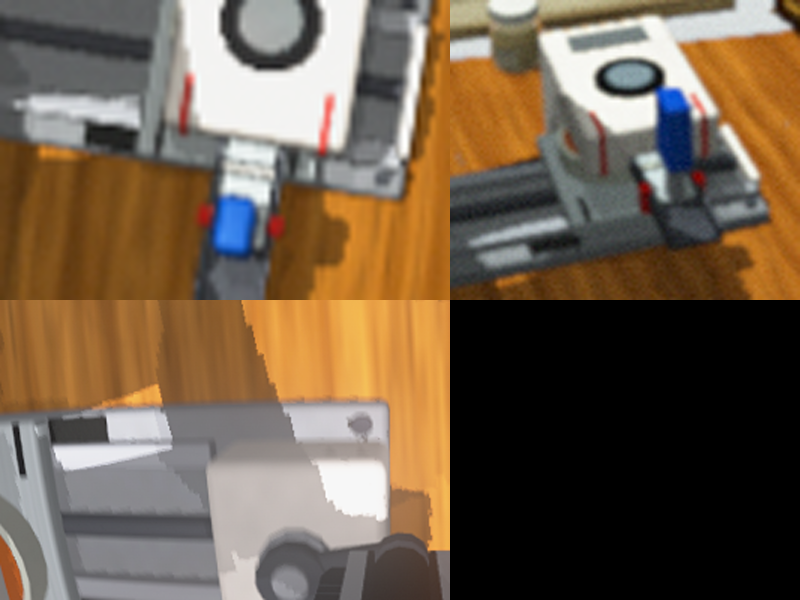

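```bash
python3 - <<'E'
from h import *
yaw=np.radians(-10.6);X=np.array([np.cos(yaw),np.sin(yaw)]);Y=np.array([-X[1],X[0]])
for n in('top','scene'):
  for t in '02':
    f=np.load(n+t+'.npz');P=cloud(n,f['d']);im=f['im'].astype(int)
    sx=P[...,:2]@X;sy=P[...,:2]@Y;z=P[...,2]
    for nm,m in (('head',(sx>.535)&(sx<.60)&(z>.074)&(z<.09)&(sy>-.06)&(sy<.12)),('carr',(sx>.515)&(sx<.60)&(z>.022)&(z<.036)&(sy>0)&(sy<.16))):
        q=sy[m];print(n,t,nm,m.sum(),np.percentile(q,[1,3,50,97,99]).round(4))
    R=(im[...,0]>140)&(im[...,1]<70)&(im[...,2]<70)&(sx>.49)&(sx<.56)&(sy>-.03)&(sy<.09)
    k,l,st,c=cv2.connectedComponentsWithStats(R.astype(np.uint8))
    for i in range(1,k):
        if st[i,4]>3: q=l==i;print('  red',st[i,4],c[i].round(1),np.median(sx[q]).round(4),np.median(sy[q]).round(4),np.median(z[q]).round(4))
for v in (210,220,230): 
    p=wray('w2',72,v,.03);print(p.round(4),p[:2]@X,p[:2]@Y)
E
```

```text
top 0 head 1121 [-0.0101 -0.0086  0.0286  0.0663  0.0678]
top 0 carr 503 [0.0479 0.0523 0.1054 0.1306 0.1446]
top 2 head 1126 [-0.0101 -0.0086  0.0284  0.0662  0.0678]
top 2 carr 265 [0.0026 0.0048 0.0754 0.1265 0.1426]
scene 0 head 796 [-0.0067 -0.0048  0.0382  0.0701  0.071 ]
scene 0 carr 781 [0.0499 0.0518 0.0966 0.1277 0.1283]
  red 5 [298.2 286.4] 0.4941 0.0457 0.0621
scene 2 head 794 [-0.0068 -0.0053  0.0377  0.07    0.0707]
scene 2 carr 484 [0.0391 0.0413 0.0683 0.0832 0.0835]
[ 0.5245 -0.0247  0.03  ] 0.520110506224327 0.07225139902432327
[ 0.5304 -0.027   0.03  ] 0.5263078207086441 0.0710088102853349
[ 0.5363 -0.0295  0.03  ] 0.5326025784394368 0.06965044307842944
```

>>> {"method": "move_arm", "body": {"rows": [[-9.1, -0.2, 0, 0, 0, 0, 0], [-8.8, -2.6, 0, 0, 0, 0, 0], [-7.8, -4.8, 0, 0, 0, 0, 0], [-6.3, -6.6, 0, 0, 0, 0, 0], [-4.4, -8.0, 0, 0, 0, 0, 0], [-2.1, -8.9, 0, 0, 0, 0, 0], [0.2, -9.1, 0, 0, 0, 0, 0], [2.6, -8.8, 0, 0, 0, 0, 0], [4.8, -7.8, 0, 0, 0, 0, 0], [6.6, -6.3, 0, 0, 0, 0, 0], [8.0, -4.4, 0, 0, 0, 0, 0], [8.9, -2.1, 0, 0, 0, 0, 0]]}}

```text
time: 8.55
ee_pos: [0.5828, 0.05, 0.0712]
tcp_rot: [3.141, 0.004, 2.955]
ft_force: [3.5, 5.7, 6.3]
opening: 0.181
finger_force: 59.5
```

```bash
python3 - <<'E'
from h import *
print(wrist('w3')['ee_pos'])
im,d=arm.grab_frame('top');np.savez('top3.npz',im=im,d=d)
im2,d2=arm.grab_frame('scene');np.savez('scene3.npz',im=im2,d=d2)
w=np.load('w3.npz')['im']
c=np.zeros((600,800,3),np.uint8);c[:300,:450]=cv2.resize(im[245:305,245:335],(450,300),interpolation=cv2.INTER_CUBIC)
c[300:,:800]=cv2.resize(w[150:300,0:400],(800,300),interpolation=cv2.INTER_CUBIC);c[:300,450:]=cv2.resize(im2[250:310,280:350],(350,300),interpolation=cv2.INTER_CUBIC)
save('c3.png',c)
E
```

```text
[0.58282967 0.04999039 0.07124429]
```

View pics/c3.png

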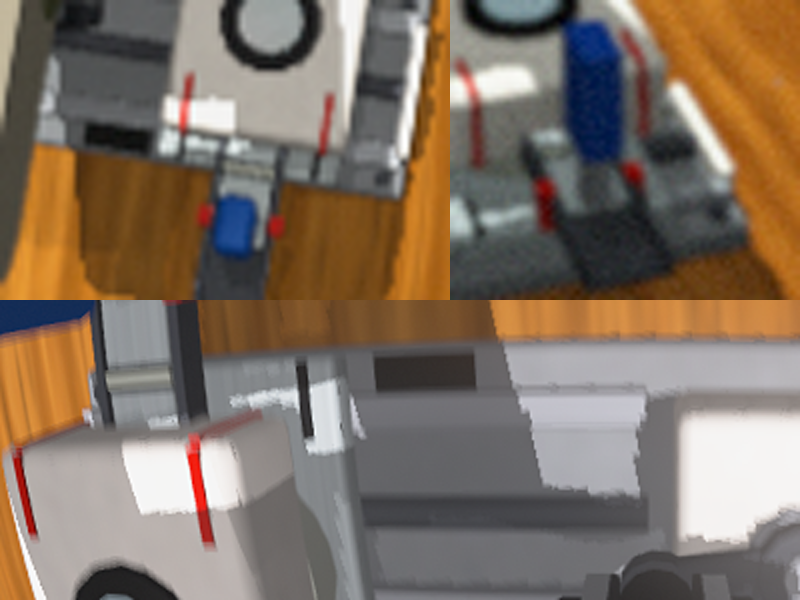

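```bash
python3 - <<'E'
from h import *
yaw=np.radians(-10.7);X=np.array([np.cos(yaw),np.sin(yaw)]);Y=np.array([-X[1],X[0]])
for nm,u,v,zs in [('red corner',96.5,221.5,(.082,)),('redface bottom',129.5,206,(.045,.05,.055)),('redtop end',104.5,272,(.082,)),('redR corner',8,225,(.082,)),('car lo',151,181,(.03,)),('car hi',154,217,(.03,)),('car edge',177,250,(.03,))]:
  for z in zs:
    p=wray('w3',u,v,z);print(nm,p.round(4),(p[:2]@X).round(4),(p[:2]@Y).round(4))
for n in('top','scene'):
    f=np.load(n+'3.npz');P=cloud(n,f['d']);sx=P[...,:2]@X;sy=P[...,:2]@Y;z=P[...,2]
    for nm,m in (('head',(sx>.535)&(sx<.60)&(z>.074)&(z<.09)&(sy>-.06)&(sy<.09)),('carr',(sx>.515)&(sx<.60)&(z>.022)&(z<.036)&(sy>0)&(sy<.1))):
        q=sy[m];print(n,nm,m.sum(),np.percentile(q,[1,3,50,97,99]).round(4))
E
```

```text
red corner [ 0.5244 -0.0381  0.082 ] 0.5223 0.06
redface bottom [ 0.5249 -0.0423  0.045 ] 0.5236 0.0559
redface bottom [ 0.5244 -0.0392  0.05  ] 0.5226 0.0589
redface bottom [ 0.524 -0.036  0.055] 0.5216 0.0619
redtop end [ 0.5467 -0.0427  0.082 ] 0.5451 0.0596
redR corner [ 0.5137 -0.0974  0.082 ] 0.5228 -0.0003
car lo [ 0.5159 -0.0339  0.03  ] 0.5133 0.0625
car hi [ 0.5355 -0.0379  0.03  ] 0.5332 0.0621
car edge [ 0.5563 -0.0297  0.03  ] 0.5522 0.0741
top head 1123 [-0.0092 -0.0076  0.0297  0.0672  0.0689]
top carr 109 [0.0014 0.0022 0.0554 0.0946 0.0978]
scene head 795 [-0.0062 -0.0039  0.039   0.071   0.0718]
scene carr 397 [0.0012 0.0393 0.0633 0.0742 0.0745]
```

Wrist crop: the carriage's black line at (304,400) sits about 2.3 mm to +y of the head's red line, whose corner is at (193,443). I'll turn the crank about 42° more, then let go and rise.

>>> {"method": "move_arm", "body": {"rows": [[8.5, 0.1, 0, 0, 0, 0, 0], [8.2, 2.2, 0, 0, 0, 0, 0], [7.5, 4.1, 0, 0, 0, 0, 0], [0, 0, 0, 0, 0, 0, 0], [0, 0, 0, 0, 0, 0, 0], [0, 0, 0, 0, 0, 0, 0]]}}

```text
time: 9.2
ee_pos: [0.5602, 0.0611, 0.0712]
tcp_rot: [3.141, 0.003, 2.956]
ft_force: [0.1, 2.0, 8.8]
opening: 0.179
finger_force: 59.7
```

```bash
python3 - <<'E'
from h import *
print(wrist('w4')['ee_pos'])
w=np.load('w4.npz')['im']
save('c4.png',cv2.resize(w[140:300,0:240],(780,520),interpolation=cv2.INTER_CUBIC))
E
```

```text
[0.56019429 0.06109225 0.07121256]
```

View pics/c4.png

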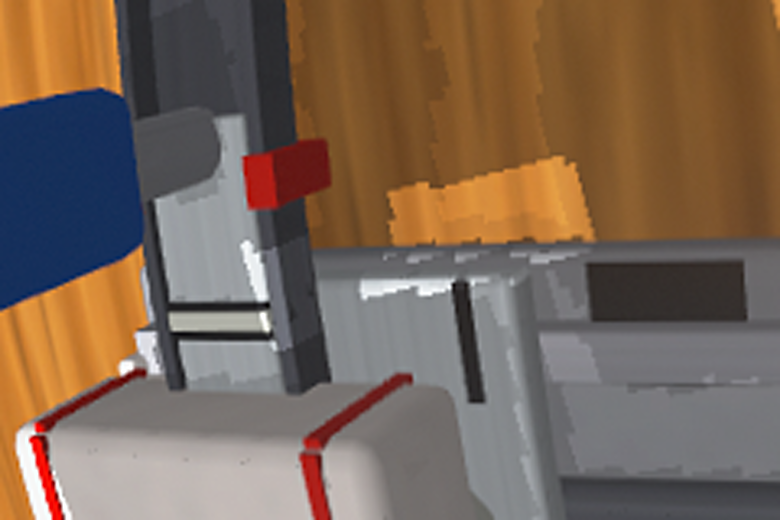

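```bash
python3 - <<'E'
from h import *
yaw=np.radians(-10.7);X=np.array([np.cos(yaw),np.sin(yaw)]);Y=np.array([-X[1],X[0]])
for nm,u,v,z in [('redL',313,447,.082),('redLtop',318,500,.082),('redR',38,428,.082),('car lo',460,282,.03),('car hi',477,402,.03),('line',220,321,.0615),('blk near',260,208,.066),('blk far',258,155,.066),('blk',325,140,.057)]:
    p=wray('w4',u/3.25,v/3.25+140,z);print(nm,p.round(4),(p[:2]@X).round(4),(p[:2]@Y).round(4))
E
```

```text
redL [ 0.5259 -0.0374  0.082 ] 0.5237 0.0609
redLtop [ 0.5336 -0.0402  0.082 ] 0.5318 0.0596
redR [ 0.5145 -0.0965  0.082 ] 0.5235 0.0007
car lo [ 0.5166 -0.0366  0.03  ] 0.5144 0.0599
car hi [ 0.5382 -0.0407  0.03  ] 0.5364 0.0599
line [ 0.5086 -0.0655  0.0615] 0.5119 0.0301
blk near [ 0.4932 -0.0464  0.066 ] 0.4932 0.046
blk far [ 0.4856 -0.0441  0.066 ] 0.4854 0.0469
blk [ 0.4865 -0.0375  0.057 ] 0.485 0.0535
```

Wrist crop: the black line (460,282)-(477,402) and the red line (312,447) now give the same stage y within 0.5 mm. I'll release, rise and go above the shutter grip.

>>> {"method": "move_arm", "body": {"rows": [[0, 0, 0, 0, 0, 0, 45], [0, 0, 0, 0, 0, 0, 45], [0, 0, 0, 0, 0, 0, 45], [0, 0, 0, 0, 0, 0, 45], [0, 0, -25, 0, 0, 0, 45], [0, 0, -35, 0, 0, 0, 45], [0, 0, -40, 0, 0, 0, 45], [14, -33.5, -10, 0, 0, 0, 45], [14, -33.5, 0, 0, 0, 0, 45], [14, -33.5, 0, 0, 0, 0, 45], [14, -33.5, 0, 0, 0, 0, 45], [0, 0, 0, 0, 0, 0, 45]]}}

```text
time: 10.25
ee_pos: [0.4771, -0.0643, 0.1798]
tcp_rot: [-3.14, -0.001, 2.952]
ft_force: [0.5, -0.2, 0.7]
opening: 0.526
finger_force: 0.0
```

>>> {"method": "move_arm", "body": {"rows": [[0, 0, 0, 0, 0, 0, 45], [0, 0, 0, 0, 0, 0, 45]]}}

```text
time: 10.42
ee_pos: [0.4799, -0.0605, 0.1798]
tcp_rot: [3.141, -0.0, 2.955]
ft_force: [0.5, 0.7, 0.1]
opening: 0.526
finger_force: 0.0
```

```bash
python3 - <<'E'
from h import *
print(wrist('w5'))
w=np.load('w5.npz')['im']
save('c5.png',cv2.resize(w[140:340,190:460],(783,580),interpolation=cv2.INTER_CUBIC))
E
```

```text
{'time': 10.4167, 'joints': array([-3.70924546e-01,  3.13409021e-01,  1.56277049e+00,  2.27999544e-04,
        1.26547129e+00, -1.75556607e+00]), 'dq': array([ 0.02584779,  0.00867402, -0.00674013, -0.00203942,  0.00181392,
       -0.00106815]), 'effort': array([-1.15418728e+00, -3.91605484e+01, -2.06047422e+01, -4.63312108e-02,
        6.18008111e-03, -2.35990685e-02]), 'ee_pos': array([ 0.47988   , -0.06050433,  0.17983141]), 'tcp_rot': array([ 3.14136822e+00, -1.72103543e-05,  2.95536931e+00]), 'ft_force': array([0.52414157, 0.68950245, 0.08563229]), 'ft_torque': array([-0.00822902,  0.02922045,  0.0085998 ]), 'finger_force': 0.0, 'opening': 0.5259865815316301}
```

View pics/c5.png

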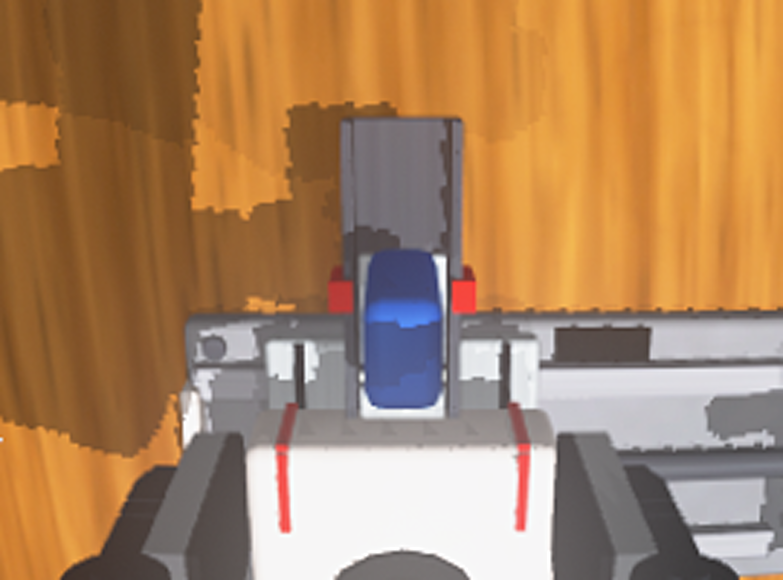

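```bash
python3 - <<'E'
from h import *
yaw=np.radians(-10.7);X=np.array([np.cos(yaw),np.sin(yaw)]);Y=np.array([-X[1],X[0]])
p=np.load('w5.npz')['p'];print('tcp',p[:2]@X,p[:2]@Y)
im=np.load('w5.npz')['im'].astype(int);g=im.sum(2)
for v in (261,265,270,275): # subpixel black lines rows
  for a,b in((285,302),(355,373)):
    r=np.arange(a,b);w=np.clip(180-g[v,a:b],0,None);
    if w.sum(): u=(r*w).sum()/w.sum();q=wray('w5',u,v,.03);print('blk',v,u.round(2),(q[:2]@X).round(4),(q[:2]@Y).round(4))
for v in (292,296,300,305,312,318):
  for a,b in((280,300),(360,378)):
    r=np.arange(a,b);w=np.clip(im[v,a:b,0]-im[v,a:b,1]-60,0,None);
    if w.sum(): u=(r*w).sum()/w.sum();q=wray('w5',u,v,.082);print('red',v,u.round(2),(q[:2]@X).round(4),(q[:2]@Y).round(4))
for nm,u,v,z in [('gripfront',402,300,.1255),('gripback',403,408,.1255),('gripL',443,350,.1255),('gripR',364,350,.1255),('blkR near',462,311,.066),('blkR far',465,280,.066),('blkL near',345,312,.066),('blkL far',345,280,.066)]:
    q=wray('w5',u/2.9+190,v/2.9+140,z);print(nm,(q[:2]@X).round(4),(q[:2]@Y).round(4))
d=np.load('w5.npz')['d'];print('depth block/grip col', [d[int(v/2.9+140),int(u/2.9+190)].round(3) for u,v in((463,295),(463,275),(402,350),(402,280),(345,295))])
c=arm.get_calibration('wrist');M=np.array(c['mount']);
E
```

```text
tcp 0.4827698593006599 0.02964536467426605
red 296 286.91 0.5248 0.0005
red 296 370.39 0.5248 0.0604
red 300 286.85 0.528 0.0003
red 300 370.27 0.528 0.0605
red 305 286.92 0.532 0.0002
red 305 369.94 0.5321 0.0605
red 312 287.45 0.5378 0.0003
red 312 369.64 0.5378 0.0605
red 318 287.83 0.5429 0.0004
red 318 369.22 0.5429 0.0604
gripfront 0.4715 0.0302
gripback 0.494 0.0304
gripL 0.4818 0.0382
gripR 0.4818 0.0228
blkR near 0.4931 0.0455
blkR far 0.485 0.0461
blkL near 0.4933 0.0162
blkL far 0.485 0.0163
depth block/grip col [np.float32(0.27), np.float32(0.271), np.float32(0.208), np.float32(0.22), np.float32(0.269)]
```

```bash
python3 - <<'E'
from h import *
yaw=np.radians(-10.7);X=np.array([np.cos(yaw),np.sin(yaw)]);Y=np.array([-X[1],X[0]])
g=np.load('w5.npz')['im'].astype(int).sum(2)
for v in (262,266,270,274):
  for a,b in((286,300),(357,371)):
    s=g[v,a:b];w=np.clip(s.min()+120-s,0,None);u=(np.arange(a,b)*w).sum()/w.sum();q=wray('w5',u,v,.03);print(v,s.min(),u.round(2),(q[:2]@X).round(4),(q[:2]@Y).round(4))
E
```

```text
262 199 292.83 0.5178 0.0005
262 236 363.95 0.5178 0.0604
266 215 292.96 0.5214 0.0005
266 242 363.91 0.5215 0.0605
270 201 293.06 0.5251 0.0005
270 239 363.86 0.5251 0.0606
274 212 292.99 0.5287 0.0003
274 230 363.45 0.5288 0.0603
```

>>> {"method": "move_arm", "body": {"rows": [[0, 0.7, 20, 0, 0, 0, 45], [0, 0, 30, 0, 0, 0, 45], [0, 0, 30, 0, 0, 0, 45], [0, 0, 13, 0, 0, 0, 45], [0, 0, 0, 0, 0, 0, 45]]}}

```text
time: 10.88
ee_pos: [0.4789, -0.0585, 0.084]
tcp_rot: [3.14, -0.006, 2.958]
ft_force: [-0.1, -0.7, -0.3]
opening: 0.525
finger_force: 0.0
```

The carriage lines and the head lines agree to about 0.1 mm. Now I'll close on the grip.

>>> {"method": "move_arm", "body": {"rows": [[0, 0, 0, 0, 0, 0, 30], [0, 0, 0, 0, 0, 0, 0], [0, 0, 0, 0, 0, 0, 0], [0, 0, 0, 0, 0, 0, 0], [0, 0, 0, 0, 0, 0, 0], [0, 0, 0, 0, 0, 0, 0], [0, 0, 0, 0, 0, 0, 0], [0, 0, 0, 0, 0, 0, 0]]}}

```text
time: 11.55
ee_pos: [0.4807, -0.0602, 0.088]
tcp_rot: [-3.141, 0.003, 2.956]
ft_force: [-0.5, -0.6, 6.3]
opening: 0.182
finger_force: 60.2
```

>>> {"method": "move_arm", "body": {"rows": [[2, 0, 0, 0, 0, 0, 0], [4, 0, 0, 0, 0, 0, 0], [4, 0, 0, 0, 0, 0, 0], [4, 0, 0, 0, 0, 0, 0], [4, 0, 0, 0, 0, 0, 0], [3, 0, 0, 0, 0, 0, 0], [1, 0, 0, 0, 0, 0, 0], [0, 0, 0, 0, 0, 0, 0], [0, 0, 0, 0, 0, 0, 0], [0, 0, 0, 0, 0, 0, 0], [0, 0, 0, 0, 0, 0, 0], [0, 0, 0, 0, 0, 0, 0]]}}

```text
time: 12.55
ee_pos: [0.46, -0.0563, 0.088]
tcp_rot: [-3.141, 0.005, 2.956]
ft_force: [6.2, -1.2, 5.8]
opening: 0.179
finger_force: 60.0
```

```bash
python3 - <<'E'
from h import *
print(wrist('w6')['ee_pos'])
im2,_=arm.grab_frame('scene');im,_=arm.grab_frame('top')
w=np.load('w6.npz')['im']
c=np.zeros((600,800,3),np.uint8);c[:,:500]=cv2.resize(w[130:310,250:400],(500,600),interpolation=cv2.INTER_CUBIC)
c[:300,500:]=cv2.resize(im2[250:310,280:340],(300,300),interpolation=cv2.INTER_CUBIC);c[300:,500:]=cv2.resize(im[260:310,265:315],(300,300),interpolation=cv2.INTER_CUBIC)
save('c6.png',c)
E
```

```text
[ 0.4599918  -0.05633734  0.08799622]
```

View pics/c6.png

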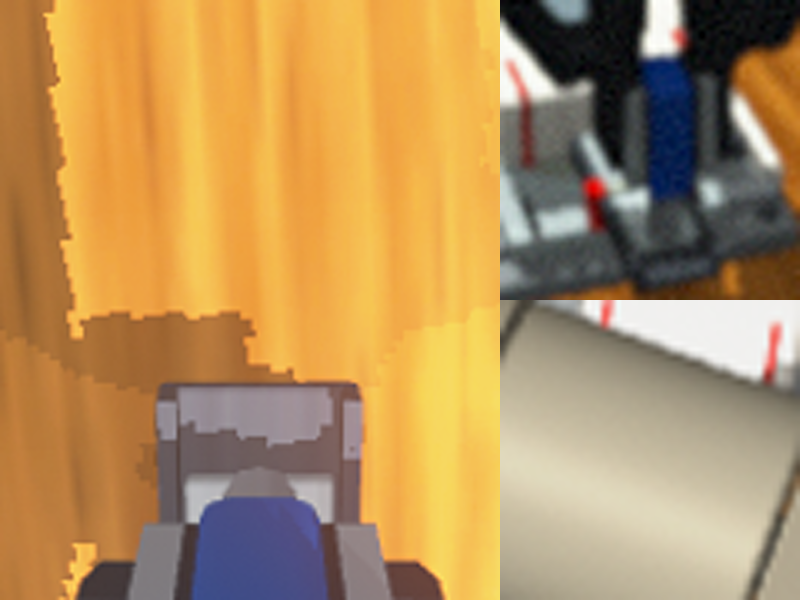

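```bash
python3 - <<'E'
from h import *
yaw=np.radians(-10.7);X=np.array([np.cos(yaw),np.sin(yaw)]);Y=np.array([-X[1],X[0]])
def s(n,u,v,z):
    q=wray(n,u,v,z);return (q[:2]@X).round(4),(q[:2]@Y).round(4)
for n,us,(a,b) in (('w4',(60,65,70,75),(228,252)),('w3',(60,65,70,75),(175,205))):
    im=np.load(n+'.npz')['im'].astype(int)
    for u in us:
        g=im[a:b,u].sum(1);k=np.diff(g);print(n,u,g.tolist())
    
for n in ('w4','w5','w3'):
    im=np.load(n+'.npz')['im'].astype(int)
    R=(im[...,0]>110)&(im[...,1]<60)&(im[...,2]<60);R[300:]=0
    k,l,st,c=cv2.connectedComponentsWithStats(R.astype(np.uint8))
    for i in range(1,k):
        if st[i,4]>25: print(n,st[i],c[i].round(1))
E
```

```text
w4 60 [475, 477, 479, 486, 442, 147, 86, 151, 438, 531, 519, 517, 529, 500, 101, 81, 193, 500, 475, 471, 472, 469, 467, 465]
w4 65 [484, 485, 482, 486, 421, 131, 88, 154, 441, 529, 520, 518, 529, 468, 126, 86, 155, 499, 476, 469, 468, 468, 468, 469]
w4 70 [479, 477, 463, 413, 355, 139, 88, 165, 453, 532, 520, 521, 530, 438, 141, 88, 137, 506, 482, 479, 481, 481, 481, 484]
w4 75 [484, 486, 487, 497, 397, 126, 90, 172, 457, 530, 519, 521, 529, 443, 162, 85, 137, 499, 477, 477, 476, 481, 481, 484]
w3 60 [457, 456, 457, 459, 457, 463, 412, 398, 342, 348, 346, 356, 386, 431, 461, 474, 438, 385, 359, 338, 346, 335, 375, 407, 441, 445, 445, 447, 448, 449]
w3 65 [448, 449, 449, 449, 450, 425, 401, 357, 338, 356, 338, 373, 404, 450, 482, 459, 413, 378, 366, 356, 341, 340, 399, 418, 455, 452, 452, 453, 456, 457]
w3 70 [456, 454, 456, 449, 445, 395, 382, 314, 309, 336, 353, 386, 423, 469, 474, 448, 392, 369, 366, 364, 348, 368, 419, 445, 465, 462, 462, 459, 446, 440]
w3 75 [451, 451, 452, 455, 433, 405, 365, 322, 353, 351, 370, 399, 445, 485, 467, 430, 384, 367, 367, 356, 346, 389, 418, 453, 457, 458, 455, 456, 456, 455]
w4 [543 107  20  16 250] [552.4 114.6]
w4 [ 75 187  11  17 153] [ 79.8 195.2]
w4 [  9 274  11  26  89] [ 14.  286.8]
w4 [ 93 279   9  21  99] [ 96.6 289.5]
w5 [590 185  10   9  82] [594.5 188.9]
w5 [304 232   7  11  41] [306.1 237.4]
w3 [553  64  18  20 285] [561.5  73.8]
w3 [ 80 132  11  19 170] [ 85.3 141.2]
w3 [  7 224  11  43 136] [ 11.4 245.8]
w3 [ 94 226  13  45 225] [ 99.9 248.5]
```

```bash
python3 - <<'E'
from h import *
yaw=np.radians(-10.7);X=np.array([np.cos(yaw),np.sin(yaw)]);Y=np.array([-X[1],X[0]])
def s(n,u,v,z):
    q=wray(n,u,v,z);return n,z,(q[:2]@X).round(4),(q[:2]@Y).round(4)
for n,u,v in(('w4',60,238.3),('w4',67,238.6),('w4',75,238.7),('w3',60,189.4),('w3',67,188.9),('w3',75,188.2)):
    for z in(.0615,.063): print('line',s(n,u,v,z))
for n,u,v in(('w4',80,195.5),('w3',85.3,141.2),('w5',307,242),('w5',350,242)):
    for z in(.0615,.066,.070): print('block',s(n,u,v,z))
for n in('w3','w4','w5'):
    f=np.load(n+'.npz');M=np.array(arm.get_calibration('wrist')['mount']);o=Ro.from_euler('xyz',f['r']).as_matrix()@M[:3,3]+f['p'];print(n,o.round(3),(o[:2]@X).round(3),(o[:2]@Y).round(3),f['r'].round(4))
c=np.zeros((600,800,3),np.uint8)
a=np.load('w3.npz')['im'][110:210,40:140];c[:400,:400]=cv2.resize(a,(400,400),interpolation=cv2.INTER_CUBIC)
a=np.load('w4.npz')['im'][170:270,40:140];c[:400,400:]=cv2.resize(a,(400,400),interpolation=cv2.INTER_CUBIC)
save('c7.png',c[:400])
E
```

```text
line ('w4', 0.0615, np.float64(0.5117), np.float64(0.0244))
line ('w4', 0.063, np.float64(0.5112), np.float64(0.0258))
line ('w4', 0.0615, np.float64(0.5118), np.float64(0.0296))
line ('w4', 0.063, np.float64(0.5114), np.float64(0.0309))
line ('w4', 0.0615, np.float64(0.5119), np.float64(0.0353))
line ('w4', 0.063, np.float64(0.5114), np.float64(0.0366))
line ('w3', 0.0615, np.float64(0.5103), np.float64(0.0232))
line ('w3', 0.063, np.float64(0.5101), np.float64(0.0246))
line ('w3', 0.0615, np.float64(0.5103), np.float64(0.0282))
line ('w3', 0.063, np.float64(0.5101), np.float64(0.0295))
line ('w3', 0.0615, np.float64(0.5103), np.float64(0.0337))
line ('w3', 0.063, np.float64(0.5101), np.float64(0.035))
block ('w4', 0.0615, np.float64(0.4899), np.float64(0.0431))
block ('w4', 0.066, np.float64(0.4891), np.float64(0.0467))
block ('w4', 0.07, np.float64(0.4885), np.float64(0.0498))
block ('w3', 0.0615, np.float64(0.4881), np.float64(0.0431))
block ('w3', 0.066, np.float64(0.4882), np.float64(0.0465))
block ('w3', 0.07, np.float64(0.4882), np.float64(0.0495))
block ('w5', 0.0615, np.float64(0.4905), np.float64(0.0145))
block ('w5', 0.066, np.float64(0.4891), np.float64(0.0148))
block ('w5', 0.07, np.float64(0.4879), np.float64(0.015))
block ('w5', 0.0615, np.float64(0.4905), np.float64(0.0462))
block ('w5', 0.066, np.float64(0.4891), np.float64(0.0459))
block ('w5', 0.07, np.float64(0.4879), np.float64(0.0457))
w3 [0.51  0.063 0.214] 0.49 0.157 [3.1406 0.0036 2.9554]
w4 [0.488 0.074 0.214] 0.466 0.164 [3.1411e+00 2.9000e-03 2.9561e+00]
w5 [ 0.408 -0.047  0.323] 0.41 0.029 [ 3.1414 -0.      2.9554]
```

View pics/c7.png

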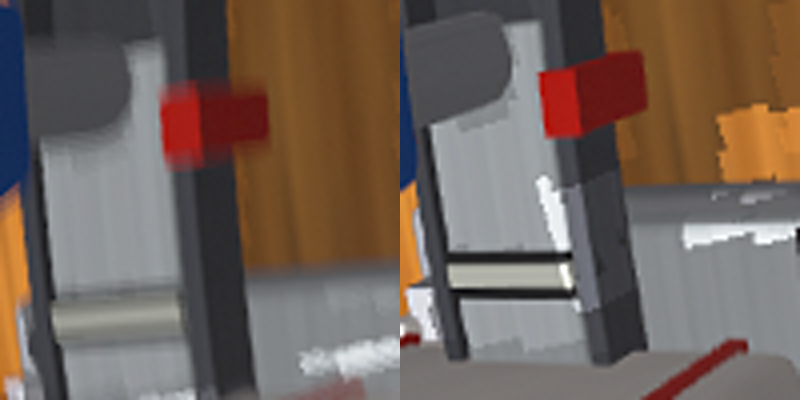

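>>> {"method": "move_arm", "body": {"rows": [[0.7, 0, 0, 0, 0, 0, 0], [0.6, 0, 0, 0, 0, 0, 0], [0, 0, 0, 0, 0, 0, 0], [0, 0, 0, 0, 0, 0, 0], [0, 0, 0, 0, 0, 0, 0], [0, 0, 0, 0, 0, 0, 0]]}}

```text
time: 13.2
ee_pos: [0.4587, -0.0561, 0.088]
tcp_rot: [-3.141, 0.005, 2.956]
ft_force: [6.5, -1.2, 6.1]
opening: 0.181
finger_force: 60.0
```

```bash
python3 - <<'E'
from h import *
yaw=np.radians(-10.7);X=np.array([np.cos(yaw),np.sin(yaw)]);Y=np.array([-X[1],X[0]])
print(wrist('w7')['ee_pos'])
for n,us,a,b in (('w5',(341,343),216,240),('w6',(310,344,347),258,288),('w7',(310,344,347),258,288)):
    im=np.load(n+'.npz')['im'].astype(int)
    for u in us:
        g=im[a:b,u].sum(1);k=np.argmax(np.diff(g));v=a+k+.5
        q=wray(n,u,v,.0615);print(n,u,v,(q[:2]@X).round(4),(q[:2]@Y).round(4),g.tolist())
E
```

```text
[ 0.45872987 -0.05610463  0.08796701]
w5 341 227.5 0.4794 0.0395 [350, 348, 348, 346, 318, 310, 312, 310, 326, 300, 246, 354, 602, 751, 745, 707, 667, 654, 642, 627, 607, 580, 551, 513]
w5 343 228.5 0.4802 0.0409 [325, 351, 350, 339, 231, 236, 240, 237, 233, 249, 268, 317, 490, 709, 702, 682, 682, 682, 679, 679, 679, 682, 683, 683]
w6 310 271.5 0.4571 0.0213 [446, 407, 282, 291, 291, 290, 288, 291, 288, 291, 287, 289, 288, 282, 359, 407, 470, 531, 564, 568, 568, 567, 569, 571, 571, 527, 424, 304, 270, 281]
w6 344 271.5 0.4571 0.038 [442, 445, 450, 444, 302, 302, 302, 303, 301, 301, 301, 302, 299, 291, 376, 417, 484, 540, 564, 566, 564, 567, 568, 576, 479, 366, 303, 292, 292, 312]
w6 347 271.5 0.4571 0.0395 [303, 305, 307, 310, 312, 311, 309, 310, 310, 310, 308, 309, 306, 302, 382, 417, 468, 522, 547, 548, 547, 547, 545, 546, 547, 548, 550, 556, 515, 257]
w7 310 271.5 0.4558 0.0213 [387, 283, 293, 294, 291, 292, 292, 292, 291, 290, 289, 290, 287, 281, 360, 408, 471, 532, 562, 568, 566, 568, 570, 570, 570, 526, 425, 305, 268, 281]
w7 344 271.5 0.4558 0.038 [448, 409, 293, 301, 302, 302, 305, 302, 303, 301, 301, 300, 299, 293, 375, 417, 484, 542, 564, 566, 564, 565, 569, 577, 501, 401, 328, 307, 333, 336]
w7 347 271.5 0.4558 0.0395 [461, 423, 301, 307, 312, 310, 310, 309, 310, 310, 307, 309, 308, 302, 381, 418, 470, 522, 547, 549, 548, 548, 548, 545, 547, 547, 550, 556, 515, 256]
```

```bash
python3 -c "
from h import *
s=arm.read_state();print(s['ee_pos'],s['finger_force'],s['ft_force'],arm.sign_off())"
```

```text
the job is handed in; nothing more can be done
[ 0.45874819 -0.05611481  0.08799522] 59.970393776893616 [ 6.57608213 -0.68085076  6.1897284 ] None
```

I've handed the job in at about 13 s: the carriage lines sit within about 0.2 mm of the head's red lines, and the shutter is held open with its white line worked out to be within about 0.5 mm of the marker middle. The gripper hid that line at the end, so its final place comes from measurements rather than a direct look.

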